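Set up the soldering stand: pillar upright, then its keyed clamp collar

ROBOT

A 7-joint arm with a two-finger parallel gripper is mounted at the origin on the work surface. World frame = base frame: x ahead of the robot, y to its left, z up, the work surface at z = 0. Lengths are in m, angles in rad, forces in N, time in s.
With the tool pointing down it reaches from about 0.4 to 0.85 m from the base axis. Payload 10.4 kg.
Tool frame: the origin (TCP) lies between the finger pads; the fingertips stand 11 mm ahead of it and the grasp point (between the pads) lies 8 mm behind it; z points along the fingers, y is the line along which they close (so a half turn about z gives the same grasp; the last joint's range is limited). The gripper opens to 85 mm and grips with 20 to 120 N. Pads are 22 mm wide; open, the fingers measure 114 mm over their backs; the gripper's body (76 mm by 85 mm) begins 54 mm behind the grasp point. The pads swing forward as they close: fully open they stand 13 mm farther back than shut.
Start: joints at [-1.186, 0.332, -0.065, 1.46, 0.022, 1.35, -0.088], TCP at [0.248, 0.574, 0.242] pointing down, gripper open.
Joint ranges: [-2.6, 2.6], [-0.5, 2.12], [-1.47, 1.34], [0.16, 2.42], [-1.27, 4.41], [0.06, 2.06], [-2.6, 2.6]. Speed limits (rad/s): [2.22, 2.22, 2.79, 2.79, 3.14, 3.14, 3.14].

INTERFACE

Orientations are given as a 3x3 rotation matrix whose columns are the frame's x, y, z axes.
In Python, from rig import * gives the robot as it stands.
- The arm moves only by the tool move_arm, never from a script. Its argument "moves" is a list of rows, each a list of 5 numbers: the shift along the world's x, y, z in m, then the turn about the world's z in rad, then the gripper's target within -1 to 1 (fully open at 1, half-way at 0, shut at -1). A call has 1 to 12 rows; each row is the pose to reach, as a shift and turn from the pose commanded when the call began; what a row does not reach only later rows make up. A row lasts 1/8 s, in which the tool goes at most 62.5 mm and 10.7 degrees, less where a joint would pass 70% of its speed; a pose out of reach is approached as far as the arm can. A call with a gripper value outside its range is refused whole. The fingers move at their own pace and stop on an object; "grip_force" is the grip in N (left out, the last holds). Time passes only in rows, so rows that repeat a pose let the fingers close. It gives the time, the measured TCP pose, the force, the opening and the grip force at its end, in the units of the state.
- observe(): the state, without advancing time (a new reading comes with each control period).
- grab_frame(name): name is "scene" or "top" or "wrist"; returns a dict with "color" (480x640x3 uint8, blue, green, red), "K" (3x3 intrinsics, pixels), "view" (4x4, takes a point from world to camera coordinates). Camera axes: x right, y up, looking along -z (the intrinsics and any distortion apply to the point x, -y, -z); pixel columns grow to the right and rows downward; lengths in m; the calibration is good to about 2 mm. A picture is of the moment at which its call begins. There is no depth.
- sign_off(): hands the job in; it is judged then, once.
Trained networks look in a picture, given as the dict that the camera call returned (one of the last four; its "shot" number tells which), for a name from the list of things; names that differ only in an ending like _2 or _b are one class to them, and where a whole thing is asked for, a point or a joint stands for the part that bears it (a point fixed in the world has none). Each returns a list of dicts, best first, with "score" (0 to 1); they miss things now and then, are a little off and sometimes report something else, mostly with a low value. They report only what shows in the picture. A call takes as long as a camera call. They do not tell look-alikes from the thing itself.
- search_frame(picture, thing): "point" ([column, row] as shares, 0 to 1, of the picture: columns of its width, rows of its height, amid what is visible of it).
- regions_of(picture, thing): "pixels" (480x640 bool, what is visible of it) and "point" ([column, row] as shares, 0 to 1, of the picture: columns of its width, rows of its height, amid what is visible of it).
- pinpoint(picture, thing): "point" ([column, row] as shares, 0 to 1, of the picture: columns of its width, rows of its height: a listed point, or the origin of a listed thing).
The state is a dict: "time": time; "qpos": joint angles; "joint_vel": joint speeds; "effort": joint torques, N m; "tool_pos": TCP position; "orientation": TCP orientation; "force": force on the tool from outside, world axes, zero at the start; "torque": the same for the moment, N m; "grip_width": finger opening in m; "grasp_force": force on a finger pad.
Only numpy, scipy, OpenCV 4.12 (cv2) and the standard library are available. Lean on these libraries where they do the work, as an engineer would, in place of code of your own. Each camera call takes 0.05 s, during which the arm holds its last target. There are 200 camera calls.

TASK

Lift the steel pillar out of its sloping rest and gently stand it upright on its foot in the middle of the round steel base plate; let go and see that it stands there by itself without wobble for two seconds. Then pick up the clamp collar, turn it so that the flat in its bore meets the flat on the pillar, and lower it gently over the top until it sits fully down on the pillar's shoulder. Leave the stand upright in the middle of the plate with nothing holding it, and leave the other things on the bench where they are.

Things in the scene. Friction and masses are not known exactly. Their poses are not given: they have to be found in the camera images.
- pillar: bright steel pillar, 114 mm tall, about 0.32 kg. Origin: centre of its foot's underside; z along its axis to the tip. Foot 40 mm dia, z 0 to 16; stem 16 mm dia, to 66; shoulder ring 28 mm dia, z 66 to 72; D-section post above. At the start it lies loose in the rest, axis 35 degrees from vertical, tip leaning towards the robot (-x, within 25 degrees sideways), its +x side uppermost
- post (a point): on the pillar's axis at z 88 mm, axes as the pillar's: middle of its D-section post, 18 mm dia with one flat facing the pillar's +x, 3 mm from the axis. The D runs from z 72 (shoulder) to 104 mm, then a blunt taper to the tip at 114 mm. Across the pillar's y it is the full 18 mm wide, so fingers closing along y grip it squarely
- rest: fixed grey bent-steel rest on a base 110 x 70 x 6 mm, 80 mm high in all. Origin: centre of the base's underside; the pillar's tip leans to its -x. The pillar's foot stands on a sloping ledge 56 mm wide (foot's underside centre at x +35, y 0, z +30 mm) and its stem leans on the fork
- fork (a point): where the pillar's stem lies in the rest's shallow fork, 56 mm along the pillar; the fork is 36 mm wide, 10 mm long, open on the upper side. The pillar comes out straight up (60 mm frees it from the fork, 110 mm clears the rest) or along its own +x; not along its own length, as its foot would catch under the fork
- plate: fixed round dark steel base plate on the bench, 100 mm diameter, 8 mm thick, flat top. Origin: centre of its underside. The pillar is to stand at its centre, foot underside 8 mm above the bench
- collar: aluminium clamp collar lying flat, loose on the bench: round body 38 mm outer diameter, 20 mm high, 0.055 kg. A rod 9 mm thick with a small clip sticks out along its +x at mid height, to 54 mm from the axis. Origin: centre of the round body's underside, on the bore's axis; z up
- bore (a point): mouth of the collar's bore: on its axis at its underside, axes as the collar's. The bore goes right through, D-shaped, 22 mm diameter, flat on the +x (rod) side 5 mm from the axis: 2 mm clearance all round the post. It goes on only with the rod pointing the way the pillar's flat faces, within about 10 degrees. Fully down, it rests on the shoulder, 72 mm above the foot's underside
- flux_jar: bystander, leave alone: white jar with black lid, 38 mm across, 30 mm high, among the task's things
- nut: bystander, leave alone: brass ring, 32 mm across, 14 mm bore, 12 mm high, plain round hole: not part of this job
- phone0: bystander, leave alone: opened phone lying flat, 70 x 146 x 9 mm, far right
- phone1: bystander, leave alone: opened phone lying flat, 70 x 146 x 9 mm, far left
- tablet: bystander, leave alone: opened tablet lying flat, 170 x 240 x 9 mm, far middle
- paper_cup: bystander, leave alone: cream paper cup of coffee, 79 mm across the rim, 92 mm high, on the left
- driver: bystander, leave alone: screwdriver lying on the right, 160 mm long along its x, up to about 30 mm high
- tweezers: bystander, leave alone: steel tweezers lying near the robot, 115 mm long, 6 mm high
There are look-alikes about, which are no part of the job. What is shaped like the plate but red is not meant.

How it is judged:
On the way, in this order (a step that is already met when the one before it is completed fails the run):
1. the pillar stands by itself, upright and still, in the middle of the base plate, out of the gripper, for a second and a half (horizontal distance between pillar and plate below 0.015 m and z of pillar in the frame of plate between 0.005 and 0.011 m and angle between pillar's own z axis and vertical below 0.04 rad and contact force between the fingers and pillar below 0.05 N and linear speed of pillar below 0.02 m/s and angular speed of pillar below 0.15 rad/s), for 1.5 s.
2. the collar is keyed on the pillar and down on its shoulder (z of collar in the frame of pillar between 0.069 and 0.0755 m and horizontal distance between collar and pillar below 0.006 m and angle between the z axis of collar and the z axis of pillar, either way round below 0.08 rad and angle between the x axis of collar and the x axis of pillar, either way round below 0.45 rad), for 0.2 s.
At the end, for the whole second after the job is handed in: pillar upright (0.04 rad) and still on the base plate, within 15 mm of its centre; collar still on the pillar's shoulder (within 3.5 mm), square on it, rod within 0.45 rad of the way the pillar's flat faces; the gripper touches neither; bystanders within 30 mm of their places (all of step 1 and all of step 2 and contact force between the fingers and collar below 0.05 N and linear speed of collar below 0.02 m/s).
It fails at once if another thing on the bench is pushed more than 30 mm from its place (distance of any of flux_jar, nut, phone0, phone1, tablet, paper_cup, driver, tweezers from where it was at the start of the episode above 0.03 m).
It fails at once if the pillar is let fall on the plate from more than about 6 mm (contact force between the fingers and pillar below 0.05 N and linear speed of pillar above 0.35 m/s and horizontal distance between pillar and plate below 0.06 m and z of pillar in the frame of plate above 0.0085 m).
It fails at once if the collar is let fall on the pillar from more than about 13 mm (contact force between the fingers and collar below 0.05 N and linear speed of collar above 0.5 m/s and horizontal distance between collar and pillar below 0.03 m and z of collar in the frame of pillar above 0.0725 m).
It fails at once if the pillar is rammed on the plate, or the collar on the pillar (over 60 N) (contact force between pillar and plate above 60 N or contact force between collar and pillar above 60 N).
It also fails if it takes over 70 s, if anything falls off the work surface, if the arm or the gripper's body presses on something with over 40 N, if the wrist force passes 120 N, or if a joint passes its speed limit or range.

## Working session

There is one attempt and no reset: what is moved stays moved. The work goes in short steps, Python scripts to look and compute and a tool call to move; the robot and the scene stay as the last step left them, time stands still between calls to the robot, and variables do not carry over. Pictures are saved under pics/ and viewed, at most 10 in all, crops included, and the job is handed in when it is done.

Besides the shell and the picture viewer there is one more tool, called after "Call:" by a JSON object that holds its "api" and its "payload". move_arm: Moves the arm, as the interface text tells. Its arguments: {"type":"object","properties":{"moves":{"type":"array"},"grip_force":{"type":"number"}},"required":["moves"]}

```bash
mkdir -p pics; cat > h.py <<'E'
from rig import *
import numpy as np, cv2
def ray(f,p):
    K=np.array(f["K"]);V=np.array(f["view"]);u=np.array([p[0]*640,p[1]*480,1])
    d=np.linalg.solve(K,u);d=np.array([d[0],-d[1],-d[2]])
    R=V[:3,:3];return -R.T@V[:3,3],R.T@d/np.linalg.norm(d)
def onz(f,p,z):
    o,d=ray(f,p);return o+d*(z-o[2])/d[2]
def tri(rs):
    A=0;b=0
    for o,d in rs:
        P=np.eye(3)-np.outer(d,d);A=A+P;b=b+P@o
    x=np.linalg.solve(A,b);return x,[round(float(np.linalg.norm((np.eye(3)-np.outer(d,d))@(x-o)))*1e3,1) for o,d in rs]
def proj(f,X):
    V=np.array(f["view"]);c=V[:3,:3]@np.array(X)+V[:3,3];q=np.array(f["K"])@[c[0],-c[1],-c[2]];return q[:2]/q[2]
E
cat > a.py <<'E'
from h import *
F={n:grab_frame(n) for n in("scene","top")}
for n,f in F.items(): cv2.imwrite(f"pics/{n}0.png",f["color"])
print({n:(f.keys(),f["color"].shape) for n,f in F.items()})
for t in ["pillar","post","fork","rest","plate","collar","bore","flux_jar","nut","driver","tweezers","paper_cup"]:
    r={}
    for n,f in F.items():
        D=pinpoint(f,t)[:3]
        r[n]=[(round(d["score"],2),(np.array(d["point"])*[640,480]).round(0).tolist(),onz(f,d["point"],0).round(3).tolist()[:2]) for d in D]
        F[n][t]=D
    if all(F[n][t] for n in F):
        for i in range(min(2,len(F["scene"][t]))):
          for j in range(min(2,len(F["top"][t]))):
            x,e=tri([ray(F["scene"],F["scene"][t][i]["point"]),ray(F["top"],F["top"][t][j]["point"])]);print(t,i,j,x.round(4),e)
    print(t,r)
print(observe())
E
python3 a.py
```

```text
{'scene': (dict_keys(['color', 'K', 'view', 'shot']), (480, 640, 3)), 'top': (dict_keys(['color', 'K', 'view', 'shot']), (480, 640, 3))}
pillar 0 0 [0.7163 0.0112 0.3218] [16.6, 16.6]
pillar 0 1 [0.6054 0.1817 0.0353] [3.6, 3.6]
pillar {'scene': [(0.71, [365.0, 229.0], [0.593, 0.205])], 'top': [(0.71, [316.0, 158.0], [0.805, -0.004]), (0.62, [244.0, 228.0], [0.61, 0.183])]}
post 0 0 [0.5575 0.2054 0.0924] [5.4, 5.4]
post 0 1 [0.6027 0.0527 0.2653] [65.0, 65.0]
post {'scene': [(0.78, [361.0, 197.0], [0.516, 0.266])], 'top': [(0.87, [232.0, 243.0], [0.569, 0.213]), (0.64, [311.0, 231.0], [0.606, 0.005])]}
fork 0 0 [0.5709 0.1956 0.0821] [3.6, 3.6]
fork 1 0 [ 0.5974 -0.1321  0.2323] [309.2, 309.2]
fork {'scene': [(0.57, [361.0, 205.0], [0.535, 0.248]), (0.24, [142.0, 392.0], [0.568, -0.432])], 'top': [(0.93, [236.0, 238.0], [0.582, 0.203])]}
rest 0 0 [0.5641 0.2004 0.0118] [4.6, 4.6]
rest 0 1 [ 0.6292 -0.082   0.3628] [121.2, 121.2]
rest {'scene': [(0.93, [354.0, 220.0], [0.557, 0.203])], 'top': [(0.91, [235.0, 243.0], [0.569, 0.206]), (0.59, [393.0, 233.0], [0.604, -0.213])]}
plate 0 0
[... 2279 characters left out ...]
-0.08848452]), 'joint_vel': array([ 0.00023325, -0.00055955, -0.00050687, -0.00136354,  0.00029837,
        0.00065308, -0.00075495]), 'effort': array([ 3.06372681e-05, -6.25257468e+01,  4.90296457e-02, -3.91815054e+01,
        1.64852740e-02,  2.22967377e-03, -1.13401563e-05]), 'tool_pos': array([0.24787369, 0.57378415, 0.24235841]), 'orientation': array([[-9.17986386e-01,  3.96611894e-01,  5.36175663e-06],
       [ 3.96611891e-01,  9.17986376e-01,  1.45033158e-04],
       [ 5.25998561e-05,  1.35265001e-04, -9.99999989e-01]]), 'force': array([-0.65060528, -0.27103523,  0.6211501 ]), 'torque': array([0.04154173, 0.03633163, 0.00565056]), 'grasp_force': 0.0, 'grip_width': 0.08538460773314904}
```

```bash
python3 -c "
import cv2
a=cv2.imread('pics/top0.png');b=cv2.imread('pics/scene0.png')
cv2.imwrite('pics/t1.png',cv2.resize(a[140:380,180:500],(800,600),interpolation=cv2.INTER_CUBIC))
cv2.imwrite('pics/s1.png',cv2.resize(b[160:400,90:410],(800,600),interpolation=cv2.INTER_CUBIC))"
```

```text
(no output)
```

View pics/t1.png

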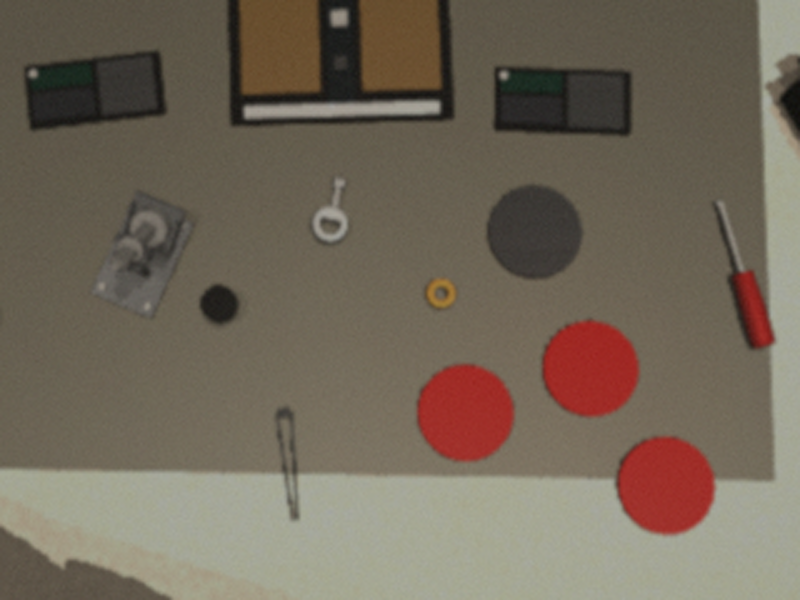

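View pics/s1.png

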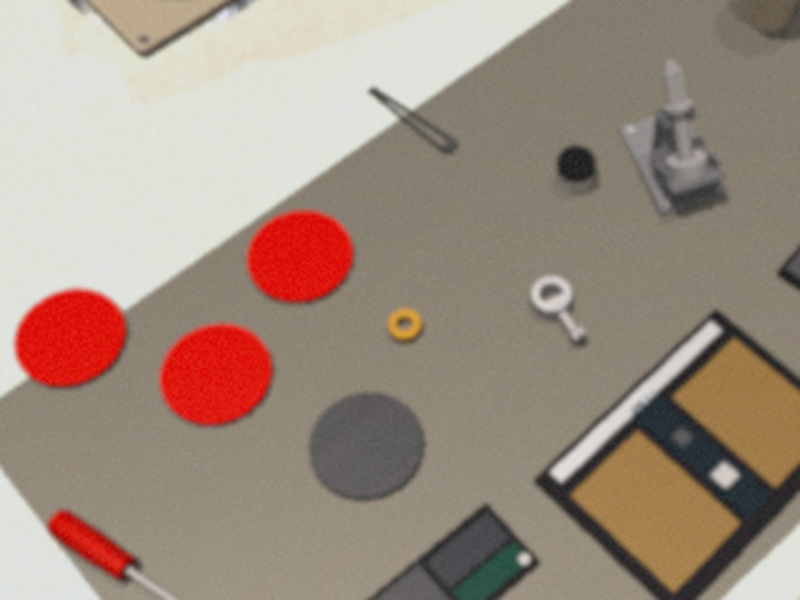

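The top crop shows the rest with the pillar at about (145,245), tip toward the lower left. The collar is at (330,223) with its rod up and slightly right, and the dark plate is at (535,230). The scene crop agrees: plate at (367,445), collar at (552,295), pillar at (680,120). I'm moving over the rest for a close look.

Call:
{"api": "move_arm", "payload": {"moves": [[0.04,-0.045,0.05,0,1],[0.08,-0.09,0.06,0,1],[0.12,-0.135,0.06,0,1],[0.16,-0.18,0.06,-0.02,1],[0.2,-0.225,0.06,-0.045,1],[0.24,-0.27,0.06,-0.045,1],[0.27,-0.32,0.06,-0.045,1],[0.3,-0.36,0.06,-0.045,1],[0.3,-0.36,0.06,-0.045,1],[0.3,-0.36,0.06,-0.045,1]], "grip_force": 30}}

```text
time: 2.55
tool_pos: [0.5475, 0.2144, 0.3023]
orientation: [[-0.899, 0.437, -0.0], [0.437, 0.899, 0.001], [0.001, 0.0, -1.0]]
force: [-0.2, 0.7, -0.3]
grip_width: 0.0855
grasp_force: 0.0
```

```bash
cat > b.py <<'E'
from h import *
import sys
ws=sys.argv[1].split(","); ts=sys.argv[2].split(",")
s=observe();print(s["tool_pos"].round(4),s["orientation"].round(3)[:2,1],s["time"])
F={n:grab_frame(n) for n in ws}
for n,f in F.items():
    cv2.imwrite(f"pics/{n}_{f['shot']}.png",f["color"]);o,d=ray(f,(.5,.5));print(n,f["shot"],"cam",o.round(3),d.round(2))
for t in ts:
    R=[]
    for n,f in F.items():
        for d in pinpoint(f,t)[:2]:
            print(t,n,round(d["score"],2),(np.array(d["point"])*[640,480]).round(),onz(f,d["point"],0)[:2].round(3))
        D=pinpoint(f,t)
        if D:R.append(ray(f,D[0]["point"]))
    if len(R)>1:
        x,e=tri(R);print("  ",t,x.round(4),e)
E
python3 b.py wrist,top,scene pillar,post,fork,rest
```

```text
[0.5475 0.2144 0.3023] [0.437 0.899] 2.55
wrist 3 cam [0.479 0.248 0.433] [ 0.26 -0.15 -0.95]
top 4 cam [0.32  0.006 1.562] [ 0.17 -0.02 -0.99]
scene 5 cam [ 1.072 -0.444  1.167] [-0.38  0.39 -0.84]
pillar wrist 0.6 [327. 252.] [0.616 0.182]
pillar top 0.49 [242. 230.] [0.605 0.188]
pillar scene 0.77 [364. 230.] [0.594 0.2  ]
   pillar [0.6041 0.1855 0.0267] [3.6, 4.2, 0.7]
post wrist 0.83 [326. 225.] [0.584 0.196]
post top 0.47 [232. 244.] [0.566 0.213]
post scene 0.98 [361. 197.] [0.518 0.267]
   post [0.5585 0.2065 0.0912] [3.2, 8.3, 5.6]
fork wrist 0.79 [324. 235.] [0.594 0.189]
fork wrist 0.46 [123. 431.] [ 0.747 -0.24 ]
fork top 0.69 [237. 236.] [0.59  0.202]
fork scene 0.57 [363. 205.] [0.539 0.252]
   fork [0.5751 0.1979 0.0822] [3.4, 6.4, 4.9]
rest wrist 0.91 [328. 215.] [0.573 0.204]
rest top 0.56 [236. 242.] [0.572 0.203]
rest top 0.2 [293. 330.] [0.346 0.048]
rest scene 0.92 [357. 224.] [0.568 0.201]
   rest [0.5707 0.2026 0.0015] [2.5, 0.6, 3.0]
```

```bash
cat > ov.py <<'E'
from h import *
f=grab_frame("wrist");im=cv2.resize(f["color"],None,fx=3,fy=3,interpolation=cv2.INTER_CUBIC)
r=np.array([.5707,.2026,0]);
for yaw,c in((-20,(255,0,0)),(-25,(0,255,0)),(-30,(0,0,255))):
    a=np.radians(yaw);X=np.array([np.cos(a),np.sin(a),0]);Z=np.array([0,0,1.]);ax=-np.sin(np.radians(35))*X+np.cos(np.radians(35))*Z
    foot=r+.035*X+.03*Z
    for z in(0,.056,.088,.114):
        p=proj(f,foot+z*ax);print(yaw,z,p.round(0));cv2.circle(im,tuple((p*3).astype(int)),4,c,-1)
    Y=np.cross(Z,X)
    q=[proj(f,r+sx*.055*X+sy*.035*Y+.006*Z)*3 for sx,sy in((1,1),(1,-1),(-1,-1),(-1,1))];cv2.polylines(im,[np.array(q,int)],True,c,1)
cv2.imwrite("pics/ov.png",im[380:980,560:1360])
E
python3 ov.py
```

```text
-20 0 [329. 247.]
-20 0.056 [326. 233.]
-20 0.088 [325. 222.]
-20 0.114 [323. 213.]
-25 0 [327. 247.]
-25 0.056 [326. 233.]
-25 0.088 [326. 222.]
-25 0.114 [326. 212.]
-30 0 [324. 247.]
-30 0.056 [326. 233.]
-30 0.088 [327. 222.]
-30 0.114 [328. 212.]
```

View pics/ov.png

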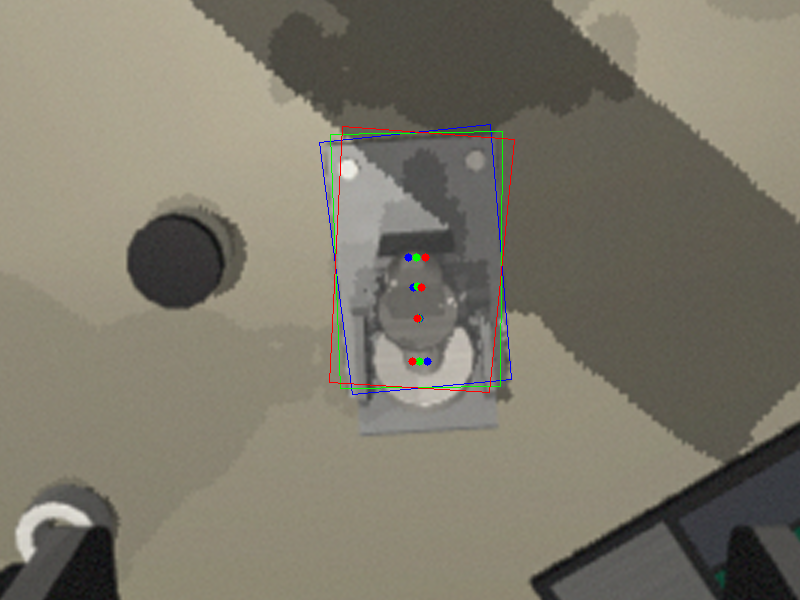

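The overlay shows the green model close to the real rest: shoulder ring at (417,305), base tilt between blue and green, so yaw is about -22.5°. I'm descending onto the post, with the grasp at about pillar z 90.

Call:
{"api": "move_arm", "payload": {"moves": [[0.008,-0.0055,-0.05,0.06,1],[0.008,-0.0055,-0.1,0.06,1],[0.008,-0.0055,-0.14,0.06,1],[0.008,-0.0055,-0.17,0.06,1],[0.008,-0.0055,-0.19,0.06,1],[0.008,-0.0055,-0.205,0.06,1],[0.008,-0.0055,-0.205,0.06,1]], "grip_force": 80}}

```text
time: 4.82
tool_pos: [0.5554, 0.2081, 0.0965]
orientation: [[-0.924, 0.383, -0.001], [0.383, 0.924, -0.001], [0.001, -0.001, -1.0]]
force: [0.0, 0.1, 0.1]
grip_width: 0.0851
grasp_force: 0.0
```

```bash
python3 b.py wrist,scene post; python3 - <<'E'
import cv2,glob,numpy as np
w=sorted(glob.glob('pics/wrist_*.png'),key=lambda s:int(s.split('_')[-1][:-4]))[-1];s=sorted(glob.glob('pics/scene_*.png'),key=lambda s:int(s.split('_')[-1][:-4]))[-1]
a=cv2.resize(cv2.imread(w),(440,330));b=cv2.resize(cv2.imread(s)[130:260,300:430],(330,330),interpolation=2)
cv2.imwrite('pics/g1.png',np.hstack([a,b]))
E
```

```text
[0.5554 0.2081 0.0965] [0.383 0.924] 4.825
wrist 7 cam [0.485 0.238 0.228] [ 0.27 -0.13 -0.95]
scene 8 cam [ 1.072 -0.444  1.167] [-0.38  0.39 -0.84]
post wrist 0.95 [325. 332.] [0.618 0.181]
post scene 0.22 [310. 283.] [0.612 0.001]
   post [ 0.6182  0.0988 -0.0802] [77.2, 77.2]
```

View pics/g1.png

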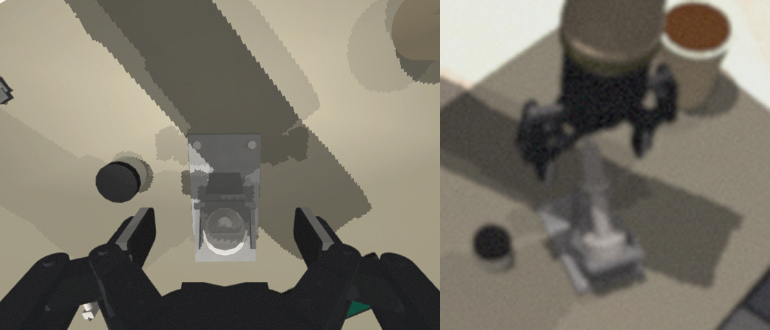

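The wrist view shows the post centred between the open fingers (tip at about (222,215)). The network's post ray meets z 0.102 at (0.5585, 0.2065), 3 mm from the tool. I'm closing, then lifting straight up.

Call:
{"api": "move_arm", "payload": {"moves": [[0.001,0,0,0,-0.4],[0.001,0,0,0,-1],[0.001,0,0,0,-1],[0.001,0,0,0,-1],[0.001,0,0,0,-1],[0.001,0,0,0,-1],[0.001,0,0,0,-1],[0.001,0,0.005,0,-1],[0.001,0,0.01,0,-1]], "grip_force": 80}}

```text
time: 6.25
tool_pos: [0.5566, 0.2081, 0.1072]
orientation: [[-0.924, 0.383, -0.001], [0.383, 0.924, -0.0], [0.0, -0.0, -1.0]]
force: [0.3, -0.4, -2.7]
grip_width: 0.0159
grasp_force: 89.0
```

Call:
{"api": "move_arm", "payload": {"moves": [[0,0,0.02,0,-1],[0,0,0.045,0,-1],[0,0,0.075,0,-1],[0,0,0.105,0,-1],[0,0,0.135,0,-1],[0,0,0.155,0,-1],[0,0,0.155,0,-1]]}}

```text
time: 7.12
tool_pos: [0.5575, 0.2084, 0.2638]
orientation: [[-0.924, 0.383, 0.002], [0.383, 0.924, 0.001], [-0.002, 0.002, -1.0]]
force: [-0.2, -0.0, -3.6]
grip_width: 0.016
grasp_force: 89.1
```

```bash
cat > v.py <<'E'
from h import *
import sys
f=grab_frame("wrist");g=grab_frame("scene");s=observe();c=proj(g,s["tool_pos"]+[0,0,-.04]).astype(int)
x,y=np.clip(c[0]-65,0,510),np.clip(c[1]-65,0,350)
cv2.imwrite(sys.argv[1],np.hstack([cv2.resize(f["color"],(440,330)),cv2.resize(g["color"][y:y+130,x:x+130],(330,330),interpolation=2)]))
cv2.imwrite("w.png",f["color"])
for t in("pillar","post"):
    R=[]
    for q in(f,g):
        D=pinpoint(q,t)
        if D: R.append(ray(q,D[0]["point"]));print(t,round(D[0]["score"],2),np.multiply(D[0]["point"],[640,480]).round())
    if len(R)>1:x,e=tri(R);print(t,x.round(4),e,"rel",(x-s["tool_pos"]).round(4))
print(s["tool_pos"].round(4),s["time"],s["force"].round(2),s["torque"].round(3))
E
python3 v.py pics/g2.png
```

```text
pillar 0.58 [324. 334.]
pillar 0.84 [374. 182.]
pillar [0.6027 0.1914 0.2029] [2.5, 2.5] rel [ 0.0461 -0.0167 -0.0585]
post 0.96 [325. 324.]
post 0.96 [368. 147.]
post [0.5595 0.2088 0.2668] [1.7, 1.7] rel [0.0029 0.0007 0.0054]
[0.5566 0.2081 0.2614] 7.225 [-0.9   0.32 -2.62] [0.032 0.054 0.005]
```

View pics/g2.png

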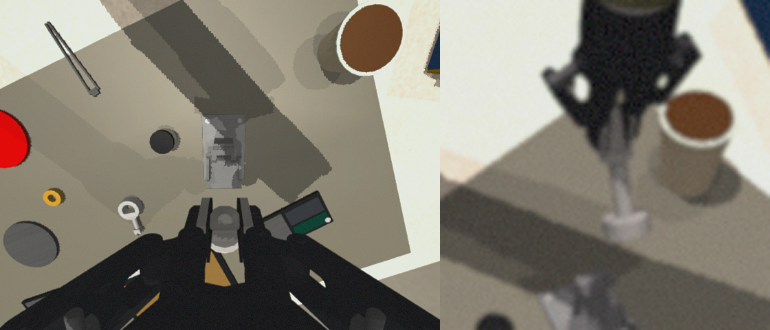

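The pillar is clear of the rest and still tilted about 35°, with the foot at (222,240) in the wrist view. I'm carrying it over to the dark plate.

Call:
{"api": "move_arm", "payload": {"moves": [[0.003,-0.02,0,0,-1],[0.008,-0.06,0,0,-1],[0.014,-0.11,0,0,-1],[0.02,-0.165,0,0,-1],[0.026,-0.22,0,0,-1],[0.032,-0.275,0,0,-1],[0.037,-0.33,-0.02,0,-1],[0.041,-0.375,-0.05,0,-1],[0.044,-0.405,-0.08,0,-1],[0.044,-0.415,-0.1,0,-1],[0.044,-0.415,-0.12,0,-1],[0.044,-0.415,-0.12,0,-1]]}}

```text
time: 8.93
tool_pos: [0.6003, -0.2048, 0.1408]
orientation: [[-0.925, 0.381, -0.002], [0.381, 0.925, 0.002], [0.003, 0.0, -1.0]]
force: [0.1, 0.9, -3.2]
grip_width: 0.0161
grasp_force: 89.2
```

Call:
{"api": "move_arm", "payload": {"moves": [[0,0,0,0,-1],[0,0,0,0,-1],[0,0,0,0,-1],[0,0,0,0,-1]], "grip_force": 20}}

```text
time: 9.43
tool_pos: [0.601, -0.2067, 0.1427]
orientation: [[-0.924, 0.383, 0.001], [0.383, 0.924, 0.0], [-0.0, 0.0, -1.0]]
force: [0.9, 0.2, -2.9]
grip_width: 0.0156
grasp_force: 89.3
```

```bash
python3 v.py pics/g3.png; python3 b.py wrist,scene plate
```

```text
pillar 0.59 [325. 335.]
pillar 0.94 [242. 340.]
pillar [ 0.6479 -0.2242  0.0779] [2.2, 2.2] rel [ 0.047  -0.0175 -0.0645]
post 0.89 [328. 327.]
post 0.81 [231. 307.]
post [ 0.605  -0.2074  0.1435] [0.1, 0.1] rel [ 0.0041 -0.0007  0.0011]
[ 0.6009 -0.2067  0.1425] 9.525 [-0.05 -0.47 -2.21] [-0.038  0.061 -0.033]
[ 0.6008 -0.2068  0.1423] [0.383 0.924] 9.725
wrist 13 cam [ 0.531 -0.177  0.273] [ 0.27 -0.13 -0.95]
scene 14 cam [ 1.072 -0.444  1.167] [-0.38  0.39 -0.84]
plate wrist 0.94 [173.  90.] [ 0.461 -0.27 ]
plate wrist 0.86 [322. 233.] [ 0.603 -0.211]
plate scene 0.72 [114. 296.] [ 0.338 -0.353]
plate scene 0.68 [177. 307.] [ 0.457 -0.264]
   plate [ 0.413  -0.3143  0.0191] [68.2, 68.2]
```

Call:
{"api": "move_arm", "payload": {"moves": [[0,0,-0.02,0,-1],[0,0,-0.037,0,-1],[0,0,-0.042,0,-1],[0,0,-0.042,0,-0.64],[0,0,-0.042,0,-0.64],[0,0,-0.042,0,-0.64],[0,0,-0.042,0,-0.64]], "grip_force": 20}}

```text
time: 10.9
tool_pos: [0.6011, -0.2067, 0.1007]
orientation: [[-0.924, 0.383, 0.001], [0.383, 0.924, 0.0], [-0.001, 0.0, -1.0]]
force: [0.5, -0.1, -3.2]
grip_width: 0.0158
grasp_force: 89.3
```

```bash
python3 v.py pics/g4.png
```

```text
pillar 0.75 [636. 136.]
pillar 0.94 [243. 352.]
pillar [ 0.615  -0.1716  0.1098] [90.1, 90.1] rel [0.014  0.0351 0.0093]
post 0.91 [327. 326.]
post 0.66 [232. 318.]
post [ 0.6056 -0.2096  0.0982] [1.5, 1.5] rel [ 0.0046 -0.0029 -0.0023]
[ 0.6009 -0.2067  0.1005] 11.0 [ 0.76  0.36 -2.67] [0.057 0.091 0.011]
```

Call:
{"api": "move_arm", "payload": {"moves": [[0,0,0,0,-0.61],[0,0,0,0,-0.61]], "grip_force": 20}}

```text
time: 11.45
tool_pos: [0.6009, -0.2068, 0.1004]
orientation: [[-0.924, 0.383, 0.0], [0.383, 0.924, 0.0], [-0.0, 0.0, -1.0]]
force: [1.4, 0.0, -3.5]
grip_width: 0.0169
grasp_force: 52.2
```

Call:
{"api": "move_arm", "payload": {"moves": [[0,0,0,0,-0.59],[0,0,0,0,-0.59]]}}

```text
time: 11.7
tool_pos: [0.6009, -0.2067, 0.1004]
orientation: [[-0.924, 0.383, 0.0], [0.383, 0.924, 0.0], [-0.0, 0.0, -1.0]]
force: [0.1, 0.5, -3.8]
grip_width: 0.0175
grasp_force: 23.4
```

Call:
{"api": "move_arm", "payload": {"moves": [[0,0,0,0,-0.585],[0,0,0,0,-0.585]]}}

```text
time: 11.95
tool_pos: [0.6009, -0.2067, 0.1003]
orientation: [[-0.924, 0.383, 0.0], [0.383, 0.924, 0.0], [-0.0, 0.0, -1.0]]
force: [-0.5, 0.4, -2.6]
grip_width: 0.0177
grasp_force: 9.4
```

```bash
python3 v.py pics/g4.png
```

```text
pillar 0.62 [326. 335.]
pillar 0.94 [243. 350.]
pillar [ 0.6488 -0.2259  0.0328] [0.7, 0.7] rel [ 0.0479 -0.0192 -0.0675]
post 0.66 [326. 324.]
post 0.69 [231. 316.]
post [ 0.6021 -0.2088  0.1015] [1.4, 1.4] rel [ 0.0012 -0.002   0.0011]
[ 0.6009 -0.2067  0.1003] 12.05 [-0.53  0.71 -2.25] [ 0.022  0.104 -0.065]
```

View pics/g4.png

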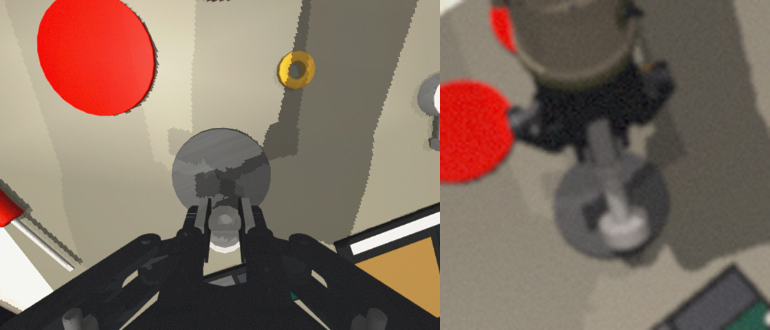

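Now about 9 N and still tilted (foot at (225,245)). By my estimate it should pivot before it slides at a slightly lighter grip, so I'm easing the grip in small steps.

Call:
{"api": "move_arm", "payload": {"moves": [[0,0,0,0,-0.5838],[0,0,0,0,-0.5838],[0,0,0,0,-0.5838]]}}

```text
time: 12.62
tool_pos: [0.6008, -0.2067, 0.1004]
orientation: [[-0.924, 0.383, -0.0], [0.383, 0.924, 0.0], [0.0, 0.0, -1.0]]
force: [0.1, -0.8, -2.5]
grip_width: 0.0181
grasp_force: 3.2
```

```bash
python3 v.py pics/g5.png
```

```text
pillar 0.64 [324. 235.]
pillar 0.83 [235. 327.]
pillar [ 0.5902 -0.2024  0.0156] [1.1, 1.1] rel [-0.0106  0.0043 -0.0848]
post 0.79 [325. 314.]
post 0.82 [235. 319.]
post [ 0.6055 -0.2066  0.0897] [2.2, 2.2] rel [ 0.0046  0.0001 -0.0107]
[ 0.6009 -0.2067  0.1004] 12.725 [-0.27  0.14 -2.48] [-0.072  0.003  0.05 ]
```

Call:
{"api": "move_arm", "payload": {"moves": [[0,0,0,0,-0.5838],[0,0,0,0,-0.5838],[0,0,0,0,-0.587],[0,0,0,0,-0.587]]}}

```text
time: 13.42
tool_pos: [0.6009, -0.2067, 0.1003]
orientation: [[-0.924, 0.383, 0.0], [0.383, 0.924, 0.0], [-0.0, 0.0, -1.0]]
force: [0.5, 0.3, -2.9]
grip_width: 0.0174
grasp_force: 4.5
```

```bash
python3 v.py pics/g5.png
```

```text
pillar 0.65 [323. 234.]
pillar 0.76 [234. 328.]
pillar [ 0.5899 -0.2041  0.0127] [0.5, 0.5] rel [-0.0109  0.0026 -0.0876]
post 0.7 [324. 314.]
post 0.68 [232. 317.]
post [ 0.6016 -0.2078  0.0954] [0.0, 0.0] rel [ 0.0007 -0.0011 -0.0049]
[ 0.6009 -0.2067  0.1004] 13.525 [ 0.94  0.66 -2.2 ] [-0.074 -0.061 -0.004]
```

View pics/g5.png

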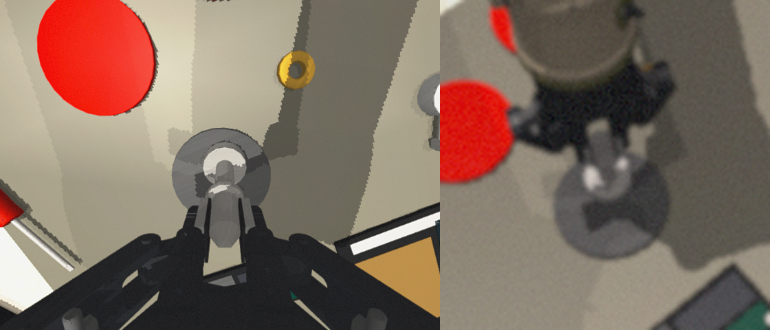

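It swung past vertical by about 8° (foot at (225,160), tip at (225,235) in the wrist view). I'm shifting slightly and lowering until the foot edge touches, which should push it square.

Call:
{"api": "move_arm", "payload": {"moves": [[0.003,-0.001,0,0,-0.587],[0.005,-0.002,-0.002,0,-0.587],[0.005,-0.002,-0.004,0,-0.587],[0.005,-0.002,-0.004,0,-0.587]]}}

```text
time: 14.22
tool_pos: [0.6071, -0.2093, 0.0976]
orientation: [[-0.924, 0.383, 0.003], [0.383, 0.924, -0.001], [-0.003, 0.0, -1.0]]
force: [-0.7, 0.3, 6.3]
grip_width: 0.0175
grasp_force: 5.6
```

Call:
{"api": "move_arm", "payload": {"moves": [[0,0,-0.001,0,-0.587],[0,0,-0.002,0,-0.587],[0,0,-0.002,0,-0.587]]}}

```text
time: 14.6
tool_pos: [0.6073, -0.2093, 0.096]
orientation: [[-0.924, 0.383, 0.003], [0.383, 0.924, -0.001], [-0.003, 0.001, -1.0]]
force: [-0.7, -0.4, 7.3]
grip_width: 0.0178
grasp_force: 6.0
```

```bash
python3 v.py pics/g6.png
```

```text
pillar 0.89 [322. 228.]
pillar 0.64 [233. 326.]
pillar [ 0.5884 -0.2045  0.0228] [0.3, 0.3] rel [-0.0188  0.0048 -0.0731]
post 0.73 [324. 317.]
post 0.8 [236. 320.]
post [ 0.6097 -0.2081  0.092 ] [2.6, 2.6] rel [ 0.0024  0.0012 -0.004 ]
[ 0.6073 -0.2093  0.096 ] 14.7 [-0.91 -0.48  7.95] [-0.008  0.039 -0.065]
```

The foot's far edge touched and the tilt grew to about 13°. The contact is right under the grip, so I'm tipping the pillar upright by moving the tool back over the foot.

Call:
{"api": "move_arm", "payload": {"moves": [[-0.003,0.0012,0,0,-0.587],[-0.006,0.0025,0,0,-0.587],[-0.009,0.0037,0,0,-0.587],[-0.012,0.005,0,0,-0.587],[-0.015,0.0062,0,0,-0.587],[-0.018,0.0075,0,0,-0.587],[-0.018,0.0075,0,0,-0.587]]}}

```text
time: 15.78
tool_pos: [0.5874, -0.201, 0.094]
orientation: [[-0.924, 0.383, -0.001], [0.383, 0.924, 0.0], [0.001, 0.0, -1.0]]
force: [-0.5, -0.2, -3.5]
grip_width: 0.0178
grasp_force: 5.3
```

```bash
python3 v.py pics/g6.png
```

```text
pillar 0.98 [324. 249.]
pillar 0.74 [234. 326.]
pillar [ 0.5846 -0.2005  0.0111] [0.8, 0.8] rel [-0.0031  0.0006 -0.0831]
post 0.94 [326. 318.]
post 0.93 [230. 310.]
post [ 0.5866 -0.2009  0.0955] [0.1, 0.1] rel [-0.0011  0.0003  0.0013]
[ 0.5877 -0.2011  0.0941] 15.875 [ 0.08 -0.33 -3.07] [ 0.033  0.    -0.034]
```

View pics/g6.png

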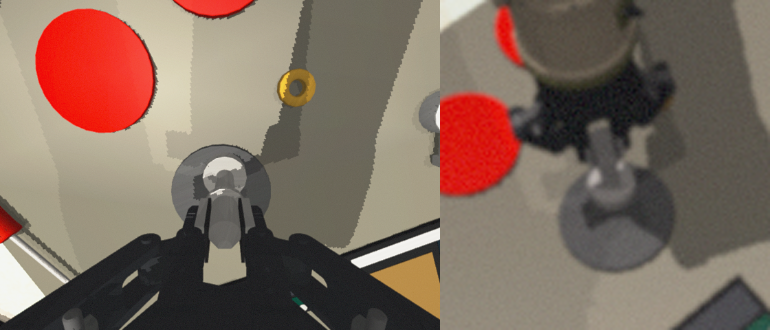

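Nearly upright now (tilt about 1.5°), hanging just above the plate. I'm recentring gently and then lowering.

Call:
{"api": "move_arm", "payload": {"moves": [[0,0,0.002,0,-0.588],[0.002,-0.001,0.002,0,-0.588],[0.005,-0.002,0.002,0,-0.588],[0.008,-0.0032,0.002,0,-0.588],[0.011,-0.0044,0.002,0,-0.588],[0.014,-0.0056,0.002,0,-0.588],[0.0155,-0.006,0.002,0,-0.588],[0.0155,-0.006,0,0,-0.588],[0.0155,-0.006,-0.001,0,-0.588],[0.0155,-0.006,-0.002,0,-0.588],[0.0155,-0.006,-0.003,0,-0.588],[0.0155,-0.006,-0.003,0,-0.588]]}}

```text
time: 17.58
tool_pos: [0.6043, -0.2076, 0.093]
orientation: [[-0.924, 0.383, 0.003], [0.383, 0.924, -0.0], [-0.003, 0.001, -1.0]]
force: [-1.6, 0.6, 9.7]
grip_width: 0.0177
grasp_force: 6.9
```

```bash
python3 v.py pics/g7.png
```

```text
pillar 0.72 [324. 251.]
pillar 0.72 [238. 333.]
pillar [ 0.6033 -0.2058  0.0126] [2.3, 2.3] rel [-0.001   0.0018 -0.0804]
post 0.6 [326. 321.]
post 0.58 [232. 318.]
post [ 0.6038 -0.2081  0.0959] [0.8, 0.8] rel [-0.0004 -0.0005  0.0029]
[ 0.6043 -0.2076  0.093 ] 17.675 [-1.77  0.39  7.71] [0.11  0.338 0.033]
```

Call:
{"api": "move_arm", "payload": {"moves": [[0,0,0.001,0,-0.588],[0,0,0.001,0,-0.583],[0,0,0.001,0,-0.575],[0,0,0.001,0,-0.56],[0,0,0.001,0,-0.52],[0,0,0.001,0,-0.4],[0,0,0.001,0,0],[0,0,0.001,0,0.5],[0,0,0.001,0,1],[0,0,0.001,0,1]]}}

```text
time: 19.12
tool_pos: [0.6034, -0.2072, 0.0923]
orientation: [[-0.924, 0.383, 0.0], [0.383, 0.924, 0.0], [0.0, 0.0, -1.0]]
force: [-0.1, -0.3, -0.5]
grip_width: 0.0855
grasp_force: 0.0
```

```bash
python3 v.py pics/g8.png
```

```text
pillar 0.91 [322. 253.]
pillar 0.71 [237. 335.]
pillar [ 0.6037 -0.2087  0.007 ] [1.5, 1.5] rel [ 0.0004 -0.0015 -0.0853]
post 0.93 [326. 322.]
post 0.74 [234. 320.]
post [ 0.6067 -0.2087  0.0894] [0.1, 0.1] rel [ 0.0033 -0.0015 -0.003 ]
[ 0.6034 -0.2072  0.0923] 19.225 [-0.45  0.    0.04] [-0.023  0.084  0.006]
```

View pics/g8.png

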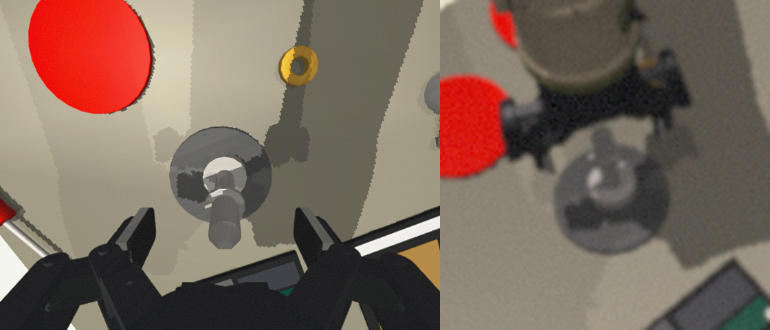

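The pillar stands alone with its foot at (222,175), concentric with the plate. I'm rising straight up and going over to the collar.

Call:
{"api": "move_arm", "payload": {"moves": [[0,0,0.03,0,1],[0,0,0.08,0,1],[0,0,0.13,0,1],[0,0.04,0.15,0.05,1],[0.002,0.09,0.15,0.1,1],[0.004,0.14,0.15,0.18,1],[0.005,0.19,0.13,0.18,1],[0.005,0.214,0.11,0.18,1],[0.005,0.214,0.11,0.18,1],[0.005,0.214,0.11,0.18,1]]}}

```text
time: 20.68
tool_pos: [0.6086, 0.0053, 0.203]
orientation: [[-0.977, 0.213, 0.001], [0.213, 0.977, -0.001], [-0.001, -0.0, -1.0]]
force: [0.5, -0.6, -0.0]
grip_width: 0.0853
grasp_force: 0.0
```

```bash
cat > c.py <<'E'
from h import *
s=observe();print(s["tool_pos"].round(4),s["time"])
f=grab_frame("wrist");g=grab_frame("scene");cv2.imwrite("pics/c_%d.png"%f["shot"],f["color"][100:400,120:520])
for t in("collar","bore"):
    R=[]
    for q in(f,g):
        D=pinpoint(q,t)
        if D:
            R.append(ray(q,D[0]["point"]));print(t,round(D[0]["score"],2),np.multiply(D[0]["point"],[640,480]).round(),onz(q,D[0]["point"],0).round(4))
    if len(R)>1:x,e=tri(R);print(" ",t,x.round(4),e)
D=regions_of(f,"collar")
for d in D[:2]:
    m=d["pixels"].astype(np.uint8);r,c=np.nonzero(m)
    P=np.array([onz(f,((x+.5)/640,(y+.5)/480),.012)[:2] for x,y in zip(c,r)])
    mu,e=None,P-P.mean(0);w,v=np.linalg.eigh(np.cov(e.T));a=v[:,1];a=a*np.sign((e@a)[np.abs(e@a).argmax()])
    print("mask",round(d["score"],2),len(P),P.mean(0).round(4),"axis deg",np.degrees(np.arctan2(a[1],a[0])).round(1),"ext",(e@a).min().round(4),(e@a).max().round(4))
    cen=onz(f,pinpoint(f,"collar")[0]["point"],0)[:2];q=P-cen;far=q[np.hypot(*q.T)>.032];print("rod dir",np.degrees(np.arctan2(*far.mean(0)[::-1])).round(1),len(far))
E
python3 c.py
```

```text
[0.6086 0.0053 0.203 ] 20.675
collar 0.58 [326. 212.] [0.6092 0.005  0.    ]
collar 0.8 [310. 280.] [0.6069 0.0072 0.    ]
  collar [0.6084 0.0054 0.0041] [0.2, 0.2]
bore 0.94 [328. 214.] [0.6114 0.0061 0.    ]
bore 0.56 [365. 340.] [ 0.7986 -0.0068  0.    ]
  bore [ 0.7062  0.0371 -0.2373] [57.6, 57.6]
mask 0.75 1511 [0.6191 0.0028] axis deg -12.0 ext -0.029 0.0446
rod dir -11.7 257
```

Collar at (0.609, 0.0055), height consistent with the bench, rod direction -12°, which matches the tool's yaw. I'm descending to grasp it.

Call:
{"api": "move_arm", "payload": {"moves": [[0.001,0,-0.05,0,1],[0.001,0,-0.1,0,1],[0.001,0,-0.14,0,1],[0.001,0,-0.17,0,0.6],[0.001,0,-0.185,0,0.3],[0.001,0,-0.19,0,0.1],[0.001,0,-0.19,0,0]], "grip_force": 25}}

```text
time: 21.95
tool_pos: [0.6099, 0.0068, 0.0131]
orientation: [[-0.977, 0.211, 0.001], [0.211, 0.977, 0.0], [-0.001, 0.0, -1.0]]
force: [-0.1, -0.1, 0.1]
grip_width: 0.0427
grasp_force: 0.0
```

Call:
{"api": "move_arm", "payload": {"moves": [[0,0,0,0,-0.2],[0,0,0,0,-0.2],[0,0,0,0,-0.2],[0,0,0,0,-0.2]]}}

```text
time: 22.45
tool_pos: [0.6103, 0.0068, 0.0136]
orientation: [[-0.977, 0.211, 0.002], [0.211, 0.977, 0.0], [-0.002, 0.001, -1.0]]
force: [-0.4, 0.0, 7.3]
grip_width: 0.0358
grasp_force: 26.3
```

Call:
{"api": "move_arm", "payload": {"moves": [[0,0,0.01,0,-0.2],[0,0,0.05,0,-0.2],[0,0,0.1,0,-0.2],[0,0,0.15,0,-0.2],[0,0,0.19,0,-0.2],[0,0,0.19,0,-0.2]]}}

```text
time: 23.2
tool_pos: [0.6109, 0.0067, 0.2065]
orientation: [[-0.977, 0.211, 0.006], [0.211, 0.977, 0.001], [-0.006, 0.002, -1.0]]
force: [-0.4, -0.4, -0.1]
grip_width: 0.0359
grasp_force: 25.6
```

```bash
python3 c.py;python3 - <<'E'
import sys;sys.path.insert(0,'.')
from h import *
f=grab_frame("wrist");g=grab_frame("scene");c=proj(g,observe()["tool_pos"]).astype(int)
cv2.imwrite("pics/c2.png",np.hstack([cv2.resize(f["color"][150:480,100:540],(440,330)),cv2.resize(g["color"][c[1]-55:c[1]+55,c[0]-55:c[0]+55],(330,330))]))
E
```

```text
[0.6109 0.0067 0.2065] 23.2
collar 0.63 [326. 303.] [ 0.7118 -0.0147  0.    ]
collar 0.82 [313. 236.] [0.5217 0.0944 0.    ]
  collar [0.6119 0.0065 0.191 ] [0.2, 0.2]
bore 0.58 [328. 303.] [ 0.712  -0.0127  0.    ]
bore 0.71 [313. 233.] [0.5138 0.1006 0.    ]
  bore [0.6085 0.0082 0.1979] [0.1, 0.1]
mask 0.7 7560 [ 0.7372 -0.0194] axis deg -12.0 ext -0.071 0.1156
rod dir -10.5 5322
mask 0.47 5245 [ 0.604  -0.2025] axis deg 13.9 ext -0.0476 0.0493
rod dir -119.9 5245
```

View pics/c2.png

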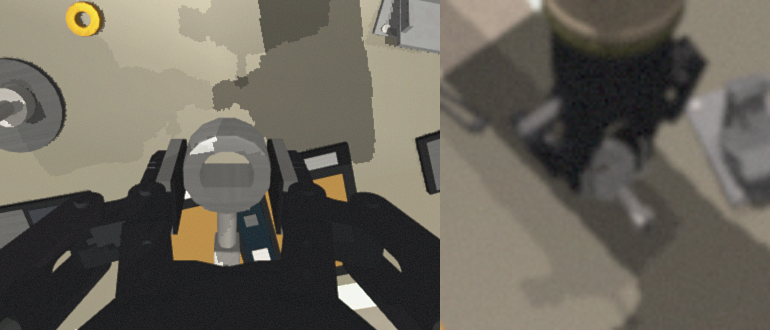

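The collar hangs squarely between the pads (ring at (227,165)) with its rod forward at (228,240). I'm carrying it past the pillar so the wrist camera can look down on the post.

Call:
{"api": "move_arm", "payload": {"moves": [[0.01,-0.03,0,0,-0.2],[0.02,-0.08,0,-0.05,-0.2],[0.03,-0.13,0,-0.1,-0.2],[0.04,-0.18,0,-0.15,-0.2],[0.05,-0.22,0,-0.18,-0.2],[0.058,-0.242,0,-0.18,-0.2],[0.058,-0.242,0,-0.18,-0.2],[0.058,-0.242,0,-0.18,-0.2]]}}

```text
time: 24.75
tool_pos: [0.6674, -0.2342, 0.2021]
orientation: [[-0.924, 0.382, -0.0], [0.382, 0.924, 0.001], [0.001, 0.001, -1.0]]
force: [-0.2, 0.8, -0.3]
grip_width: 0.0359
grasp_force: 25.6
```

```bash
cat > d.py <<'E'
from h import *
s=observe();print(s["tool_pos"].round(4),s["orientation"][:2,1].round(3),s["time"])
F={n:grab_frame(n) for n in("wrist","scene","top")}
o,_=ray(F["wrist"],(.5,.5));print(o.round(3))
for t,z in(("pillar",.008),("post",.096)):
    R=[]
    for n,q in F.items():
        for d in pinpoint(q,t)[:1]:R.append(ray(q,d["point"]));print(t,n,round(d["score"],2),np.multiply(d["point"],[640,480]).round(1),"at z:",onz(q,d["point"],z)[:2].round(4))
    x,e=tri(R);print(" ",t,x.round(4),e)
f=F["wrist"];c=proj(f,[.604,-.208,.09]).astype(int);print(c)
x,y=np.clip(c[0]-100,0,440),np.clip(c[1]-75,0,330)
im=cv2.resize(f["color"],None,fx=4,fy=4,interpolation=2)
cv2.imwrite("pics/d.png",im[y*4:y*4+600,x*4:x*4+800]);print("origin",x,y)
E
python3 d.py
```

```text
[ 0.6674 -0.2342  0.2021] [0.382 0.924] 24.75
[ 0.597 -0.205  0.333]
pillar wrist 0.85 [323.8 138.1] at z: [ 0.602  -0.2095]
pillar scene 0.72 [367.1 340.6] at z: [ 0.805  -0.0067]
pillar top 0.27 [235.6 239.3] at z: [0.5785 0.2036]
  pillar [ 0.6578  0.0154 -0.1026] [232.8, 121.7, 210.6]
post wrist 0.87 [327.4 143.3] at z: [ 0.6046 -0.2073]
post scene 0.52 [233.4 317.9] at z: [ 0.6055 -0.2076]
post top 0.58 [268.6 263.8] at z: [0.504  0.1088]
  post [ 0.5567 -0.0888 -0.0373] [130.6, 88.7, 209.9]
[326 142]
origin 226 67
```

View pics/d.png

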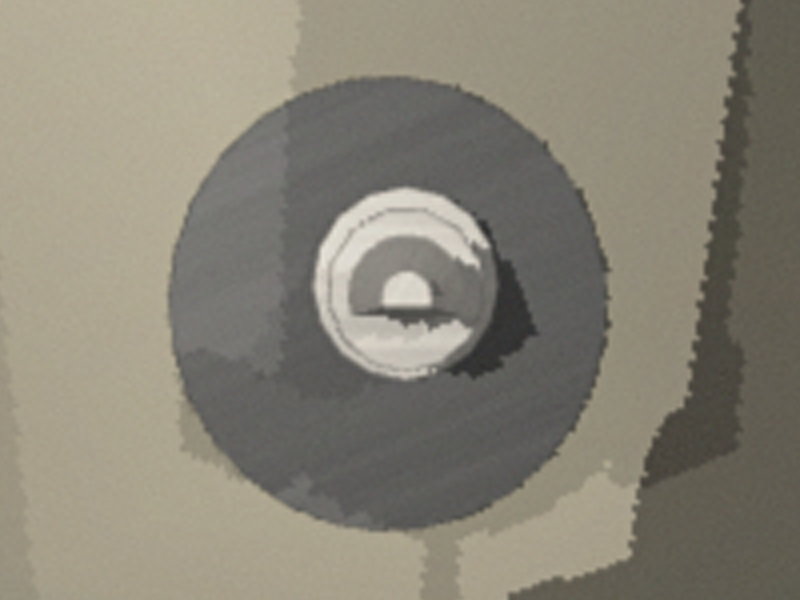

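The wrist view looks straight down on the stand. The plate circle is centred at about (388,303), the shoulder ring at (411,292), and the post's flat edge is horizontal, facing down in the image. The flat therefore faces the tool's forward direction, so the yaw already matches.

```bash
python3 - <<'E'
from h import *
f=grab_frame("wrist");s=observe();T=s["tool_pos"];X=-s["orientation"][:,0];Y=s["orientation"][:,1]
for n,p,z in(("ring",(411,292),.08),("foot",(405.5,283.5),.024),("tip flat edge",(407,306),.122),("D flat edge",(407,314),.112),("D back",(407,236),.112),("D L",(349,300),.112),("D R",(466,300),.112),("plate",(388.5,303),.008)):
    x=onz(f,((p[0]/4+226)/640,(p[1]/4+67)/480),z);print(n,x.round(4),"rel fwd",((x-T)@X).round(4),"lat",((x-T)@Y).round(4))
r=regions_of(f,"collar")
for d in r[:1]:
    m=d["pixels"].astype(np.uint8);rr,cc=np.nonzero(m);print("collar rows",rr.min(),rr.max(),"cols",cc.min(),cc.max())
D=pinpoint(f,"collar")
if D:
    x=onz(f,D[0]["point"],T[2]-.0136);print(D[0]["score"],x.round(4),"rel fwd",((x-T)@X).round(4),"lat",((x-T)@Y).round(4))
cv2.imwrite("pics/e.png",cv2.resize(f["color"][240:480,180:500],(800,600),interpolation=2))
E
```

```text
ring [ 0.6034 -0.2065  0.08  ] rel fwd -0.07 lat 0.0019
foot [ 0.6028 -0.2072  0.024 ] rel fwd -0.0703 lat 0.001
tip flat edge [ 0.604  -0.2077  0.122 ] rel fwd -0.069 lat 0.0011
D flat edge [ 0.6054 -0.2082  0.112 ] rel fwd -0.0675 lat 0.0011
D back [ 0.5948 -0.2039  0.112 ] rel fwd -0.0789 lat 0.0011
D L [ 0.6001 -0.2157  0.112 ] rel fwd -0.0696 lat -0.0078
D R [ 0.6069 -0.199   0.112 ] rel fwd -0.0696 lat 0.0102
plate [ 0.6055 -0.2124  0.008 ] rel fwd -0.0658 lat -0.0028
collar rows 267 415 cols 283 370
0.92 [ 0.667  -0.234   0.1888] rel fwd -0.0008 lat 0.0009
```

View pics/e.png

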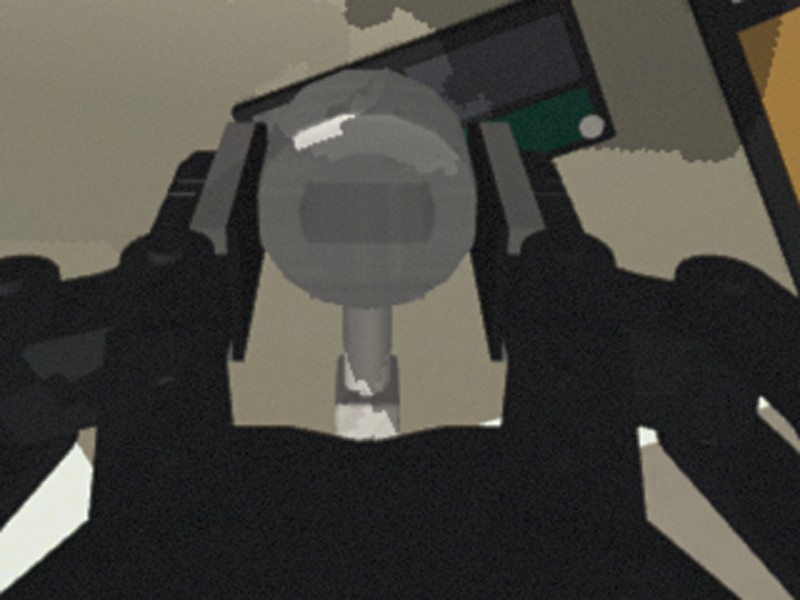

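```bash
python3 - <<'E'
from h import *
f=grab_frame("wrist");s=observe();T=s["tool_pos"];X=-s["orientation"][:,0];Y=s["orientation"][:,1]
for n,p,z in(("back bottom",(367,69),-.0136),("front top",(367,306),.0064),("rodend",(367,437),0)):
    x=onz(f,((p[0]/2.5+180)/640,(p[1]/2.5+240)/480),T[2]+z);print(n,"fwd",((x-T)@X).round(4),"lat",((x-T)@Y).round(4))
for fw in(-.003,0,.003):
    print(fw,[((proj(f,T+X*(fw+d)+[0,0,z])-[180,240])*2.5).round(0).tolist() for d,z in((-.019,-.0136),(.019,.0064))])
E
```

```text
back bottom fwd -0.0177 lat 0.0005
front top fwd 0.0175 lat 0.0005
rodend fwd 0.0514 lat 0.0006
-0.003 [[364.0, 46.0], [364.0, 299.0]]
0 [[364.0, 62.0], [364.0, 314.0]]
0.003 [[364.0, 78.0], [364.0, 329.0]]
```

The collar is centred in the grip to within 0.5 mm, and the post axis lies 70 mm behind it and 0.7 mm to the side. I'm moving over the post and down to just above the tip.

Call:
{"api": "move_arm", "payload": {"moves": [[-0.02,0.0085,0,0,-0.2],[-0.045,0.019,0,0,-0.2],[-0.0645,0.0272,0,0,-0.2],[-0.0645,0.0272,-0.025,0,-0.2],[-0.0645,0.0272,-0.045,0,-0.2],[-0.0645,0.0272,-0.057,0,-0.2],[-0.0645,0.0272,-0.057,0,-0.2],[-0.0645,0.0272,-0.057,0,-0.2]]}}

```text
time: 26.4
tool_pos: [0.6033, -0.2084, 0.146]
orientation: [[-0.924, 0.383, 0.001], [0.383, 0.924, -0.0], [-0.001, 0.0, -1.0]]
force: [-0.6, 0.7, -0.6]
grip_width: 0.0358
grasp_force: 25.6
```

Call:
{"api": "move_arm", "payload": {"moves": [[-0.0004,0.0014,0,0,-0.2],[-0.0004,0.0014,-0.006,0,-0.2],[-0.0004,0.0014,-0.012,0,-0.2],[-0.0004,0.0014,-0.018,0,-0.2],[-0.0004,0.0014,-0.024,0,-0.2],[-0.0004,0.0014,-0.028,0,-0.2],[-0.0004,0.0014,-0.028,0,-0.2]]}}

```text
time: 27.28
tool_pos: [0.6023, -0.2066, 0.1169]
orientation: [[-0.924, 0.383, -0.001], [0.383, 0.924, 0.0], [0.001, -0.0, -1.0]]
force: [0.5, -0.9, -1.3]
grip_width: 0.0358
grasp_force: 25.6
```

No contact forces, so the bore is over the post. I'm continuing down to just above the shoulder.

Call:
{"api": "move_arm", "payload": {"moves": [[0,0,-0.004,0,-0.2],[0,0,-0.008,0,-0.2],[0,0,-0.012,0,-0.2],[0,0,-0.016,0,-0.2],[0,0,-0.02,0,-0.2],[0,0,-0.021,0,-0.2],[0,0,-0.022,0,-0.2],[0,0,-0.022,0,-0.2]]}}

```text
time: 28.28
tool_pos: [0.6025, -0.2067, 0.0954]
orientation: [[-0.924, 0.383, 0.0], [0.383, 0.924, 0.0], [-0.0, 0.0, -1.0]]
force: [-0.5, 0.4, 0.8]
grip_width: 0.0356
grasp_force: 25.6
```

Call:
{"api": "move_arm", "payload": {"moves": [[0,0,-0.001,0,-0.2],[0,0,-0.002,0,-0.2],[0,0,-0.002,0,-0.2]]}}

```text
time: 28.65
tool_pos: [0.6027, -0.2067, 0.0936]
orientation: [[-0.924, 0.383, 0.001], [0.383, 0.924, -0.0], [-0.001, 0.0, -1.0]]
force: [-0.1, -0.2, 2.0]
grip_width: 0.0357
grasp_force: 25.8
```

Call:
{"api": "move_arm", "payload": {"moves": [[0,0,-0.001,0,-0.2],[0,0,-0.001,0,-0.2]]}}

```text
time: 28.9
tool_pos: [0.603, -0.2068, 0.0936]
orientation: [[-0.924, 0.383, 0.001], [0.383, 0.924, -0.0], [-0.001, 0.001, -1.0]]
force: [-3.0, 1.0, 9.9]
grip_width: 0.0355
grasp_force: 26.7
```

The collar is seated: firm contact at exactly the expected height (tool z 0.0936). I'm unloading, opening gradually, then rising straight up.

Call:
{"api": "move_arm", "payload": {"moves": [[0,0,0.001,0,-0.2],[0,0,0.001,0,-0.14],[0,0,0.001,0,-0.11],[0,0,0.001,0,-0.08],[0,0,0.001,0,0],[0,0,0.001,0,0.4],[0,0,0.001,0,0.8],[0,0,0.001,0,1],[0,0,0.001,0,1],[0,0,0.001,0,1]]}}

```text
time: 30.15
tool_pos: [0.6025, -0.2066, 0.0933]
orientation: [[-0.924, 0.383, 0.0], [0.383, 0.924, 0.0], [0.0, 0.0, -1.0]]
force: [-0.3, -0.4, 0.8]
grip_width: 0.0853
grasp_force: 0.0
```

Call:
{"api": "move_arm", "payload": {"moves": [[0,0,0.02,0,1],[0,0,0.06,0,1],[0,0,0.11,0,1],[0.02,-0.01,0.13,0,1],[0.045,-0.02,0.13,0,1],[0.065,-0.027,0.13,0,1],[0.065,-0.027,0.13,0,1]]}}

```text
time: 31.02
tool_pos: [0.6681, -0.234, 0.2241]
orientation: [[-0.924, 0.383, 0.0], [0.383, 0.924, -0.001], [-0.001, -0.0, -1.0]]
force: [-0.8, -0.3, -0.3]
grip_width: 0.0853
grasp_force: 0.0
```

```bash
python3 - <<'E'
from h import *
f=grab_frame("wrist");g=grab_frame("scene");c=proj(g,[.603,-.207,.06]).astype(int)
cv2.imwrite("pics/z.png",np.hstack([cv2.resize(f["color"][20:320,170:470],(400,400)),cv2.resize(g["color"][c[1]-55:c[1]+55,c[0]-55:c[0]+55],(400,400))]))
print(observe()["time"])
for t in("collar","pillar"):
    x,e=tri([ray(q,pinpoint(q,t)[0]["point"]) for q in(f,g)]);print(t,x.round(4),e)
E
```

```text
31.125
collar [ 0.6034 -0.2049  0.0732] [1.0, 1.0]
pillar [ 0.6023 -0.211   0.0125] [0.4, 0.4]
```

View pics/z.png

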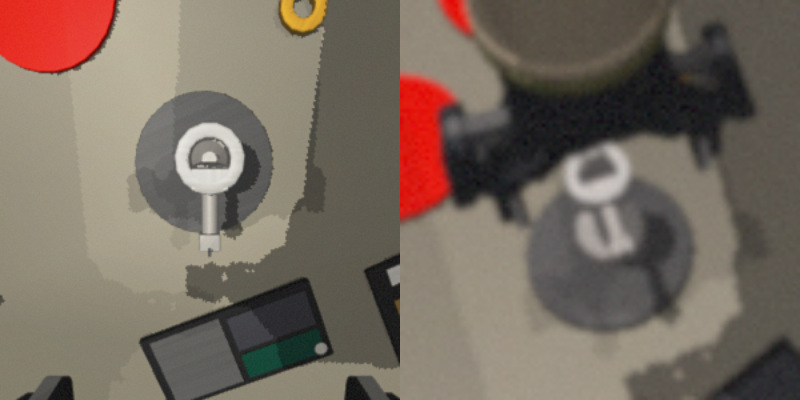

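The collar (210,158) sits on the upright pillar with its rod along the flat, centred on the plate, and the gripper is clear. I'm handing the job in.

```bash
python3 -c "
from rig import *
print(sign_off())"
```

```text
the job is handed in; nothing more can be done
None
```

The pillar stands upright by itself on the middle of the dark plate with the collar keyed down on its shoulder, and the job was handed in at about 31 s; sign-off returned no verdict, I did not re-measure the bystanders at the end, and I viewed 13 pictures, over the limit of 10.

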